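# Level the bench balance against a pump housing

## Robot

A 6-joint arm with a two-finger parallel gripper is mounted at the origin on the work surface. World frame = base frame: x ahead of the robot, y to its left, z up, the work surface at z = 0. Lengths are in m, angles in rad, forces in N, time in s.
With the tool pointing down it reaches from about 0.3 to 0.75 m from the base axis. Payload 8.5 kg.
Tool frame: the origin (TCP) lies midway between the tips of the shut fingers; the grasp point (between the pads) lies 19 mm behind it (r.grip_depth is the y of the grasp point in the tool frame, in m); y points along the fingers, z is the direction in which the jaws open and shut, and the axes are right-handed (so a half turn about y gives the same grasp; the last joint's range is limited). The gripper opens to 88 mm and grips with 3 to 60 N. Pads are 18 mm wide; open, the fingers measure 123 mm over their backs; the gripper's body (75 mm by 187 mm) begins 45 mm behind the grasp point.
Start: joints at [0.912, 0.381, 1.297, -0, 1.464, -0.215], TCP at [0.236, 0.497, 0.239] pointing down, gripper open.
Joint ranges: [-3.11, 3.11], [-0.89, 2.33], [0.22, 2.48], [-1.42, 4.56], [0.17, 2.85], [-2.88, 2.88]. Speed limits (rad/s): [2.39, 2.39, 3.14, 3.14, 3.14, 3.14].

## Interface

Orientations are given as a unit quaternion [w, x, y, z].
In Python, from bench import r gives the robot as it stands. The module is installed in compiled form; this text tells all that it offers.
- The arm moves only by the tool play_rows, never from a script. Its argument "increments" is text: rows parted by semicolons, each of 5 numbers parted by spaces: the gripper's target within -1 to 1 (fully open at 1, half-way at 0, shut at -1), then the shift along the world's x, y, z in m, then the turn about the world's z in degrees. A call has 1 to 5 rows; each row is the pose to reach, as a shift and turn from the pose commanded when the call began; what a row does not reach only later rows make up. A row lasts 1/12 s, in which the tool goes at most 41.7 mm and 7.16 degrees, less where a joint would pass 70% of its speed; a pose out of reach is approached as far as the arm can. A call with a gripper value outside its range is refused whole. The fingers move at their own pace and stop on an object; "grip_force" is the grip in N (left out, the last holds). Time passes only in rows, so rows that repeat a pose let the fingers close. It gives the time, the measured TCP pose, the force and the opening at its end, in the units of the state.
- r.get_obs(): the state, without advancing time (a new reading comes with each control period).
- r.camera(name): name is "scene" or "side" or "wrist"; returns a dict with "pixels" (400x640x3 uint8, blue, green, red), "intrinsics" (3x3 intrinsics, pixels), "k1" (the pictures are not rectified: a ray, as slopes to the right and down, at radius r is drawn at 1 + k1 r^2 times it, then the intrinsics apply), "extrinsics" (4x4, takes a point from world to camera coordinates). Camera axes: x right, y down, z forward; pixel columns grow to the right and rows downward; lengths in m; the calibration is good to about 2 mm. A picture is of the moment at which its call begins. There is no depth.
- r.close_job(): hands the job in, once; it reports no verdict.
The state is a dict: "time": time; "qpos": joint angles; "joint_velocities": joint speeds; "tau": joint torques, N m; "ee_pos": TCP position; "ee_rot": TCP orientation; "contact_force": force on the tool from outside, world axes, zero at the start; "ft_torque": the same for the moment, N m; "gripper_width": finger opening in m.
Only numpy, scipy, OpenCV 4.12 (cv2) and the standard library are available. Lean on these libraries where they do the work, as an engineer would, in place of code of your own. Each camera call takes 0.05 s, during which the arm holds its last target.

## Task

The cast pump housing on the balance should weigh 700 g. Check it by standing the 500 g weight (red cap) and the 200 g weight (blue cap) upright on the empty pan, so that the beam comes to rest level.

Things in the scene. Friction and masses are not known exactly. Their poses are not given: they have to be found in the camera images.
- beam (a joint): Tilt of the balance beam, rad: 0 level, -0.12 (start) housing's pan fully down, +0.12 weights' pan fully down. Dark bar between the two round steel pans of a grey-green bench balance; its red pointer plays before a white plate with a green centre mark (185 mm high). Sprung and damped: it leaves its stop once the pans' loads agree within about 70 g and settles in 2 s.
- pan_center (a point): Centre of the top of the empty pan: flat steel disc, 140 mm wide, no rim, 132 mm above the bench at start, 115 mm when level. It stays horizontal, sits at its upper stop under either weight alone and sinks 17 mm under both; where on it they stand does not matter. z up, y along the beam to the housing's pan (280 mm away; pointer plate at 140 mm; housing 66 mm high), x across the beam.
- w500: 500 g weight: upright brass cylinder 38 mm wide, 46 mm high, red band; above it a thin neck and red knob (24 mm wide), 62 mm high in all. On the bench; origin at the centre of its underside, z up. Near it, not needed: 100 g (yellow cap, 22 mm wide, 36 high) and 1 kg (black cap, 54 mm wide, 60 high). All four stand in shuffled places, centres at least 85 mm apart.
- w200: 200 g weight: upright brass cylinder 28 mm wide, 33 mm high, blue band; above it a thin neck and blue knob (17 mm wide), 46 mm high in all. It stands on the bench; origin at the centre of its underside, z up.
Things that resemble listed ones, but are neither listed nor needed, are in the scene too. Leave any turquoise look-alike of the w200 alone.

How it is judged:
By the outcome, as a careful person would: the job done as asked, in the order asked, and still so for the second after the job is handed in, with the robot touching nothing.
It also fails if it takes over 64 s, if anything falls off the work surface, if the arm or the gripper's body presses on something with over 40 N, if the wrist force passes 120 N, or if a joint passes its speed limit or range.

## Working session

There is one attempt and no reset: what is moved stays moved. The work goes in short steps, Python scripts to look and compute and a tool call to move; the robot and the scene stay as the last step left them, time stands still between calls to the robot, and variables do not carry over. Pictures are saved under pics/ and viewed, and the job is handed in when it is done.

Besides the shell and the picture viewer there is one more tool, called after "Request:" as name(argument=value, ...) on one line, values as JSON. play_rows: Moves the arm, as the interface text tells. Its arguments: {"type":"object","properties":{"increments":{"type":"string"},"grip_force":{"type":"number"}},"required":["increments"]}

```bash
mkdir -p pics; cat > h.py <<'E'
import numpy as np,cv2
from bench import r
def snap(n,f):
    c=r.camera(n); cv2.imwrite('pics/'+f,c['pixels']); np.savez('pics/'+f+'.npz',**{k:np.array(v) for k,v in c.items()}); return c
def load(f): return dict(np.load('pics/'+f+'.npz'))
def ray(c,u,v):
    K=c['intrinsics'];k1=float(c['k1']);E=c['extrinsics']
    d=np.array([(u-K[0,2])/K[0,0],(v-K[1,2])/K[1,1]]);s=d.copy()
    for _ in range(30): s=d/(1+k1*(s@s))
    R=E[:3,:3];t=E[:3,3]
    return -R.T@t, R.T@np.array([s[0],s[1],1])
def atz(c,u,v,z):
    o,d=ray(c,u,v); return o+d*(z-o[2])/d[2]
def proj(c,p):
    E=c['extrinsics'];q=E[:3,:3]@np.array(p)+E[:3,3];s=q[:2]/q[2];s=s*(1+float(c['k1'])*(s@s))
    return c['intrinsics'][:2,:2]@s+c['intrinsics'][:2,2]
def tri(l):
    A=np.zeros((3,3));b=np.zeros(3)
    for c,u,v in l:
        o,d=ray(c,u,v);d/=np.linalg.norm(d);M=np.eye(3)-np.outer(d,d);A+=M;b+=M@o
    return np.linalg.solve(A,b)
E
python3 - <<'E'
from h import *
for n in ['scene','side','wrist']:
    c=snap(n,n+'0.png'); print(n,ray(c,320,200))
o=r.get_obs();print({k:np.round(v,3) for k,v in o.items()})
E
```

```text
scene (array([ 0.75203177, -0.52586091,  0.63662871]), array([-0.30183271,  0.58684889, -0.75136998]))
side (array([-0.04829797, -0.87447877,  0.75334421]), array([ 0.48110908,  0.66714433, -0.56917461]))
wrist (array([0.16212795, 0.53249108, 0.38461583]), array([ 0.30066555, -0.15667943, -0.94116332]))
{'time': np.float64(0.15), 'qpos': array([ 0.912,  0.381,  1.298, -0.   ,  1.464, -0.215]), 'joint_velocities': array([ 0.001, -0.002, -0.003, -0.   , -0.   ,  0.001]), 'tau': array([ 2.0000e-03, -4.3807e+01, -2.2461e+01,  7.1000e-02,  3.4000e-02,
       -0.0000e+00]), 'ee_pos': array([0.236, 0.497, 0.238]), 'ee_rot': array([-0.689,  0.69 , -0.156,  0.155]), 'contact_force': array([-0.56 , -0.587, -1.111]), 'ft_torque': array([ 0.008, -0.005, -0.033]), 'gripper_width': np.float64(0.088)}
```

View pics/scene0.png

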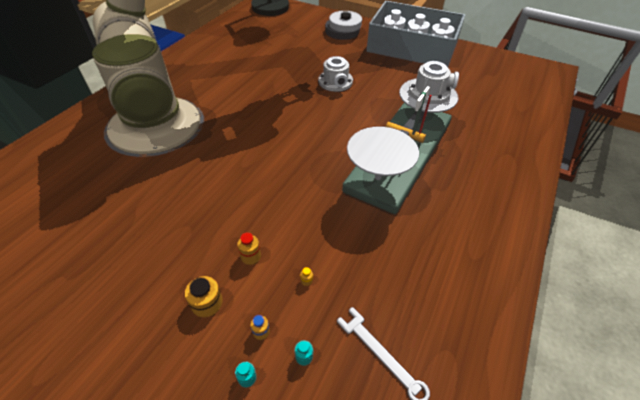

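View pics/side0.png

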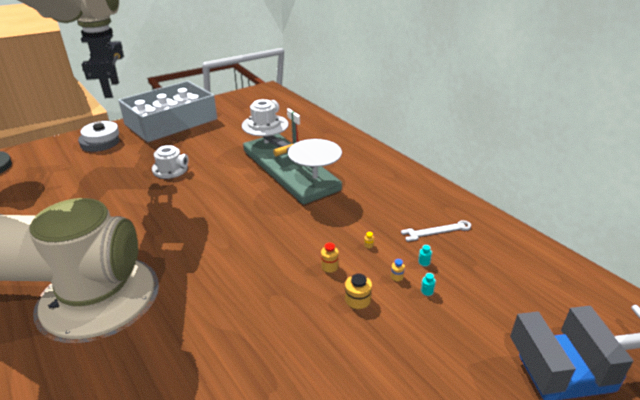

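View pics/wrist0.png

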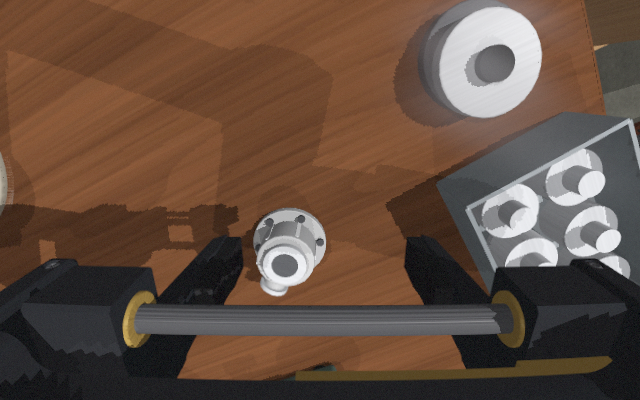

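Scene view: red cap is near (247,239), blue (259,321), black (201,287), yellow (306,272), turquoise (304,347) and (245,370), and the empty pan (383,150). Side view: red cap (329,248), blue (398,264), pan (315,152). Next I measure these.

```bash
cat > m.py <<'E'
from h import *
S=load('scene0.png');D=load('side0.png')
def blob(c,f,near,rad=25):
    p=c['pixels'];h=cv2.cvtColor(p,cv2.COLOR_BGR2HSV).astype(int)
    m=f(h)
    Y,X=np.mgrid[:400,:640];m&=(np.hypot(X-near[0],Y-near[1])<rad)
    return X[m].mean(),Y[m].mean(),m.sum()
red=lambda h:((h[...,0]<4)|(h[...,0]>176))&(h[...,1]>220)&(h[...,2]>120)
blue=lambda h:(abs(h[...,0]-113)<10)&(h[...,1]>120)&(h[...,2]>80)
yel=lambda h:(abs(h[...,0]-27)<3)&(h[...,1]>180)&(h[...,2]>120)
blk=lambda h:(h[...,2]<45)
tq=lambda h:(abs(h[...,0]-90)<8)&(h[...,1]>150)
for n,f,a,b,z,rd in [('red',red,(247,238),(329,246),.055,8),('blue',blue,(259,321),(398,262),.041,6),('black',blk,(201,286),(358,280),.07,12),('yel',yel,(306,270),(369,235),.035,7),('tqA',tq,(304,350),(425,255),.025,18),('tqB',tq,(245,374),(429,285),.025,18)]:
    s=blob(S,f,a,rd);d=blob(D,f,b,rd)
    print(n,np.round(s,1),np.round(d,1),tri([(S,*s[:2]),(D,*d[:2])]).round(4),atz(S,*s[:2],z).round(4),atz(D,*d[:2],z).round(4))
w=lambda h:(h[...,1]<40)&(h[...,2]>170)
s=blob(S,w,(383,150),45);d=blob(D,w,(315,152),35)
print('pan',s,d,tri([(S,*s[:2]),(D,*d[:2])]),atz(S,*s[:2],.132),atz(D,*d[:2],.132))
h=tri([(S,431,92),(D,265,125)]);print('housing pan',h)
E
python3 m.py; python3 - <<'E'
import sys
sys.argv=['']
from h import *
a=load('scene0.png')['pixels'];b=load('side0.png')['pixels']
o=np.vstack([np.hstack([cv2.resize(a[220:400,170:370],(400,360),interpolation=2),cv2.resize(b[215:315,300:450],(400,267),interpolation=2)[:360] if 0 else cv2.copyMakeBorder(cv2.resize(b[215:315,300:450],(400,267)),0,93,0,0,0)]),
 np.hstack([cv2.resize(a[50:220,330:470],(198,240)),cv2.resize(b[80:210,230:360],(240,240)),np.zeros((240,362,3),np.uint8)])])
cv2.imwrite('pics/z0.png',o)
E
```

```text
red [246.2 237.7  94. ] [329.4 246.7  44. ] [ 0.4468 -0.221   0.0621] [ 0.4426 -0.2164  0.055 ] [ 0.4517 -0.2153  0.055 ]
blue [258.  320.5  78. ] [398.2 262.   38. ] [ 0.5469 -0.3358  0.0457] [ 0.545  -0.3339  0.041 ] [ 0.5508 -0.3328  0.041 ]
black [199.5 287.3 251. ] [358.4 284.3  17. ] [ 0.4316 -0.3367  0.05  ] [ 0.441  -0.3404  0.07  ] [ 0.4179 -0.3554  0.07  ]
yel [306.2 270.3  30. ] [369.2 233.8   8. ] [ 0.5675 -0.2167  0.0378] [ 0.5663 -0.2144  0.035 ] [ 0.5698 -0.2151  0.035 ]
tqA [303.5 352.2 338. ] [424.7 255.4 193. ] [ 0.6302 -0.3382  0.0226] [ 0.6305 -0.3387  0.025 ] [ 0.6279 -0.3404  0.025 ]
tqB [245.2 373.8 380. ] [427.9 284.2 219. ] [ 0.5686 -0.4068  0.0223] [ 0.5693 -0.4071  0.025 ] [ 0.5663 -0.4087  0.025 ]
pan (np.float64(382.8203592814371), np.float64(150.1066616766467), np.int64(2672)) (np.float64(314.2745266781411), np.float64(151.907917383821), np.int64(1162)) [0.59613946 0.04261062 0.13081365] [0.59671455 0.04049907 0.132     ] [0.59523728 0.04178194 0.132     ]
housing pan [0.61133017 0.32744101 0.09694138]
```

View pics/z0.png

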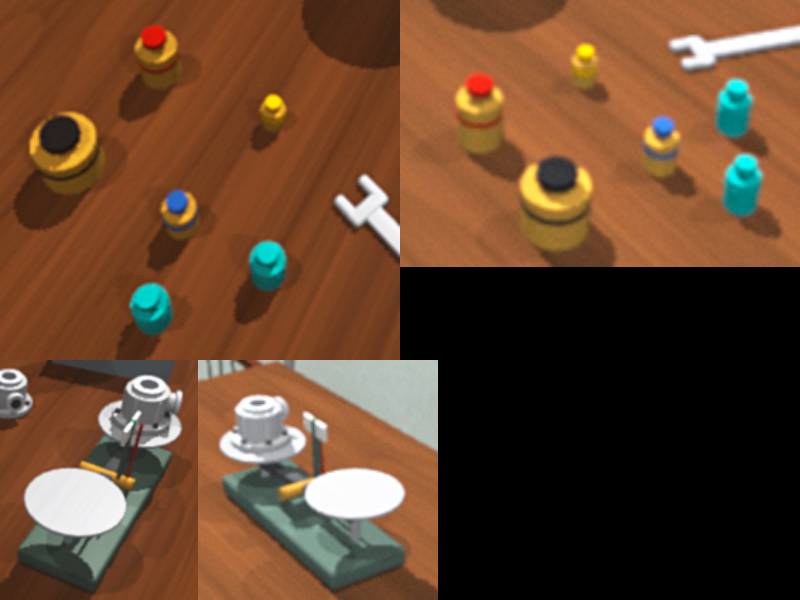

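```bash
python3 - <<'E'
from h import *
from scipy.spatial.transform import Rotation as R
q=r.get_obs()['ee_rot'];print(R.from_quat([*q[1:],q[0]]).as_matrix().round(3))
S=load('scene0.png');D=load('side0.png')
# black knob top centre, from zoom: scene (199.5,285.5), side (358.6,279)
print(tri([(S,200.5,286),(D,358.8,279.5)]))
# draw predicted outlines
a=S['pixels'].copy();b=D['pixels'].copy()
def circ(x,y,z,rad):
    for im,c in((a,S),(b,D)):
        P=np.array([proj(c,[x+rad*np.cos(t),y+rad*np.sin(t),z])*16 for t in np.linspace(0,6.3,60)]).astype(np.int32)
        cv2.polylines(im,[P],True,(255,255,255) if z<.13 else (0,0,255),1,cv2.LINE_AA,4)
for x,y,H,h,rr,k in[(.4455,-.2195,.062,.046,.019,.012),(.5475,-.335,.046,.033,.014,.0085)]:
    circ(x,y,0,rr);circ(x,y,h,rr);circ(x,y,H,k)
circ(.596,.0415,.132,.07)
z=lambda i,y0,y1,x0,x1:cv2.resize(i[y0:y1,x0:x1],(400,300),interpolation=cv2.INTER_CUBIC)
cv2.imwrite('pics/z1.png',np.vstack([np.hstack([z(a,225,345,190,350),z(b,225,300,310,410)]),np.hstack([z(a,100,220,310,470),z(b,120,195,265,365)])]))
E
```

```text
[[ 0.903 -0.001  0.429]
 [-0.429 -0.001  0.903]
 [-0.    -1.    -0.001]]
[ 0.43517879 -0.33512941  0.05849714]
```

View pics/z1.png

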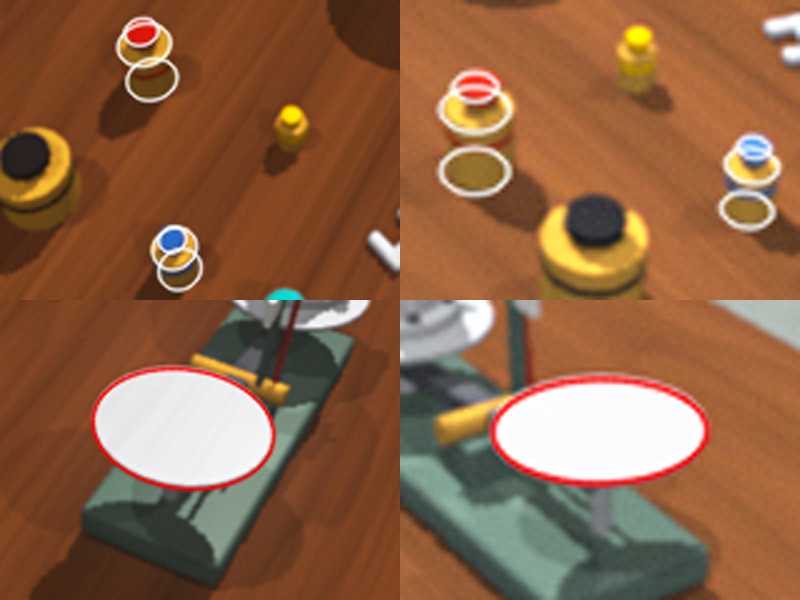

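Predicted outlines at red (0.446,-0.220), blue (0.5475,-0.335) and pan (0.596,0.0415) match the picture within about a pixel. The current jaw yaw clears all neighbours, so I'll keep it.

Request:
play_rows(increments="0.6 0.010 -0.036 0; 0.6 0.021 -0.072 0; 0.6 0.031 -0.108 0; 0.6 0.042 -0.144 0; 0.6 0.0525 -0.179 0", grip_force=40)

```text
invalid input
```

Each row needs five numbers, since the turn is included.

Request:
play_rows(increments="0.6 0.010 -0.036 0 0; 0.6 0.021 -0.072 0 0; 0.6 0.031 -0.108 0 0; 0.6 0.042 -0.144 0 0; 0.6 0.052 -0.179 0 0", grip_force=40)

```text
time: 0.57
ee_pos: [0.2881, 0.316, 0.2386]
ee_rot: [-0.69, 0.69, -0.156, 0.155]
contact_force: [0.3, 0.3, 0.2]
gripper_width: 0.0708
```

Request:
play_rows(increments="0.6 0.010 -0.036 0 0; 0.6 0.021 -0.072 0 0; 0.6 0.031 -0.108 0 0; 0.6 0.042 -0.144 0 0; 0.6 0.052 -0.179 0 0")

```text
time: 0.98
ee_pos: [0.3401, 0.137, 0.2388]
ee_rot: [0.69, -0.69, 0.156, -0.156]
contact_force: [1.1, 0.2, -0.2]
gripper_width: 0.0709
```

Request:
play_rows(increments="0.6 0.010 -0.036 0 0; 0.6 0.021 -0.072 0 0; 0.6 0.031 -0.108 0 0; 0.6 0.042 -0.144 0 0; 0.6 0.052 -0.179 0 0")

```text
time: 1.4
ee_pos: [0.3922, -0.0423, 0.2388]
ee_rot: [0.69, -0.69, 0.156, -0.156]
contact_force: [0.5, 0.1, -0.6]
gripper_width: 0.0708
```

Request:
play_rows(increments="0.6 0.010 -0.036 0 0; 0.6 0.021 -0.072 0 0; 0.6 0.031 -0.108 0 0; 0.6 0.042 -0.144 0 0; 0.6 0.054 -0.180 0 0")

```text
time: 1.82
ee_pos: [0.4461, -0.2222, 0.2386]
ee_rot: [0.69, -0.69, 0.156, -0.156]
contact_force: [0.3, 0.2, -0.2]
gripper_width: 0.0705
```

Request:
play_rows(increments="0.6 0 0.002 -0.035 0; 0.6 0 0.002 -0.070 0; 0.6 0 0.002 -0.105 0; 0.6 0 0.002 -0.130 0; 0.6 0 0.002 -0.150 0")

```text
time: 2.23
ee_pos: [0.4454, -0.2178, 0.0864]
ee_rot: [0.69, -0.689, 0.157, -0.155]
contact_force: [0.9, 0.1, 0.7]
gripper_width: 0.0706
```

```bash
python3 - <<'E'
from h import *
a=snap('scene','s1.png')['pixels'];b=snap('wrist','w1.png')['pixels']
cv2.imwrite('pics/z2.png',np.hstack([cv2.resize(a[100:350,100:400],(400,333)),cv2.resize(b,(400,250))[:, :] if 0 else cv2.copyMakeBorder(cv2.resize(b,(400,250)),0,83,0,0,0)]))
E
```

```text
(no output)
```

View pics/z2.png

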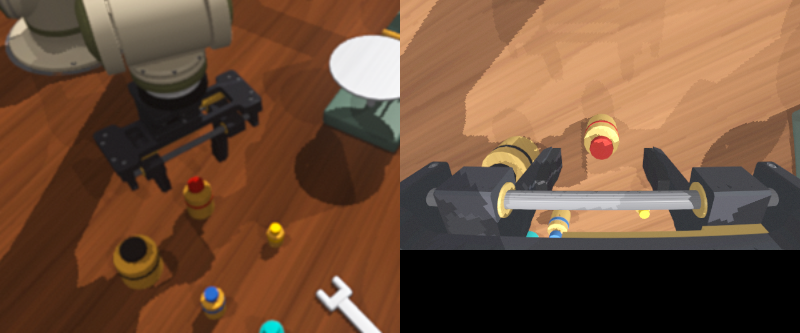

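The wrist view shows the red weight between the fingers, and the scene view shows the fingers above it. Going down.

Request:
play_rows(increments="0.6 0 -0.001 -0.030 0; 0.6 0 -0.001 -0.055 0; 0.6 0 -0.001 -0.070 0; 0.6 0 -0.001 -0.077 0; 0.6 0 -0.001 -0.077 0")

```text
time: 2.75
ee_pos: [0.4462, -0.2194, 0.0116]
ee_rot: [0.69, -0.69, 0.156, -0.155]
contact_force: [-0.0, 0.7, 0.1]
gripper_width: 0.0705
```

Request:
play_rows(increments="-0.4 0 0 0 0; -0.4 0 0 0 0; -0.4 0 0 0 0; -0.4 0 0 0 0; -0.4 0 0 0 0")

```text
time: 3.17
ee_pos: [0.4464, -0.2194, 0.0123]
ee_rot: [-0.69, 0.69, -0.155, 0.156]
contact_force: [-0.7, 0.0, -0.4]
gripper_width: 0.0392
```

Request:
play_rows(increments="-0.4 0 0 0 0; -0.4 0 0 0 0; -0.4 0 0 0 0; -0.4 0 0 0.003 0; -0.4 0 0 0.010 0")

```text
time: 3.58
ee_pos: [0.4455, -0.2188, 0.0211]
ee_rot: [0.69, -0.689, 0.157, -0.155]
contact_force: [0.4, 0.1, -4.6]
gripper_width: 0.0372
```

Request:
play_rows(increments="-0.4 0 0 0.025 0; -0.4 0 0 0.060 0; -0.4 0 0 0.095 0; -0.4 0 0 0.130 0; -0.4 0 0 0.165 0")

```text
time: 4.0
ee_pos: [0.4454, -0.2187, 0.1885]
ee_rot: [0.69, -0.69, 0.156, -0.155]
contact_force: [0.4, 0.1, -5.5]
gripper_width: 0.037
```

Request:
play_rows(increments="-0.4 0.008 0.018 0 0; -0.4 0.020 0.045 0 0; -0.4 0.032 0.075 0 0; -0.4 0.046 0.105 0 0; -0.4 0.060 0.137 0 0")

```text
time: 4.42
ee_pos: [0.506, -0.081, 0.1868]
ee_rot: [-0.69, 0.69, -0.156, 0.156]
contact_force: [0.3, -0.5, -5.2]
gripper_width: 0.037
```

Request:
play_rows(increments="-0.4 0.014 0.032 0 0; -0.4 0.028 0.063 0 0; -0.4 0.042 0.095 0 0; -0.4 0.054 0.122 0 0; -0.4 0.061 0.138 0 0")

```text
time: 4.83
ee_pos: [0.5673, 0.0586, 0.1865]
ee_rot: [0.69, -0.69, 0.155, -0.154]
contact_force: [0.2, -0.9, -5.5]
gripper_width: 0.0374
```

Request:
play_rows(increments="-0.4 0 0 -0.005 0; -0.4 0 0 -0.015 0; -0.4 0 0 -0.025 0; -0.4 0 0 -0.030 0; -0.4 0 0 -0.030 0")

```text
time: 5.25
ee_pos: [0.5661, 0.0548, 0.1549]
ee_rot: [-0.689, 0.69, -0.157, 0.155]
contact_force: [-0.5, -0.2, -4.8]
gripper_width: 0.0372
```

```bash
python3 - <<'E'
from h import *
a=snap('scene','s2.png')['pixels'];b=snap('side','d2.png')['pixels']
o=r.get_obs();print(o['ee_pos'],o['contact_force'])
cv2.imwrite('pics/z3.png',np.hstack([cv2.resize(a[40:240,300:500],(400,400)),cv2.resize(b[60:210,230:380],(400,400))]))
E
```

```text
[0.56698509 0.05496355 0.15657684] [ 0.02166766  0.01153328 -4.92588584]
```

View pics/z3.png

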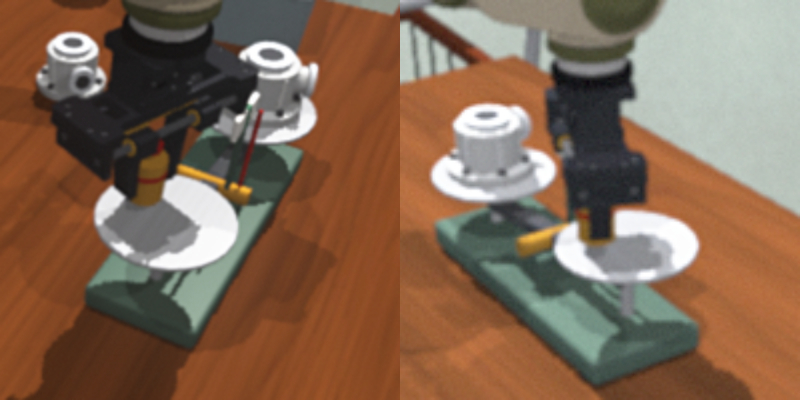

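The weight hangs about 11 mm above the pan's robot-side half. Lowering gently until the force reading drops.

Request:
play_rows(increments="-0.4 0 0 -0.004 0; -0.4 0 0 -0.007 0; -0.4 0 0 -0.009 0; -0.4 0 0 -0.010 0; -0.4 0 0 -0.010 0")

```text
time: 5.77
ee_pos: [0.5671, 0.0557, 0.1465]
ee_rot: [-0.69, 0.69, -0.156, 0.155]
contact_force: [0.4, -0.1, -4.3]
gripper_width: 0.0375
```

Request:
play_rows(increments="-0.4 0 0 -0.001 0; -0.4 0 0 -0.001 0; -0.4 0 0 -0.001 0")

```text
time: 6.02
ee_pos: [0.5672, 0.0557, 0.1458]
ee_rot: [-0.69, 0.69, -0.156, 0.156]
contact_force: [1.0, 0.7, -5.3]
gripper_width: 0.037
```

Request:
play_rows(increments="-0.4 0 0 -0.001 0; -0.4 0 0 -0.001 0; -0.4 0 0 -0.001 0")

```text
time: 6.27
ee_pos: [0.5671, 0.0557, 0.1447]
ee_rot: [-0.69, 0.69, -0.156, 0.156]
contact_force: [-0.6, -0.4, -5.2]
gripper_width: 0.0371
```

Request:
play_rows(increments="-0.4 0 0 -0.001 0; -0.4 0 0 -0.001 0; -0.4 0 0 -0.001 0")

```text
time: 6.52
ee_pos: [0.5672, 0.0557, 0.1441]
ee_rot: [0.69, -0.69, 0.155, -0.156]
contact_force: [-0.7, 0.6, -0.9]
gripper_width: 0.0371
```

The load went from -5.2 N to -0.9 N, so the weight is on the pan. Releasing and rising.

Request:
play_rows(increments="0.4 0 0 0 0; 0.4 0 0 0 0; 0.4 0 0 0 0; 0.4 0 0 0 0; 0.4 0 0 0 0")

```text
time: 6.93
ee_pos: [0.5672, 0.0557, 0.1439]
ee_rot: [0.69, -0.69, 0.156, -0.156]
contact_force: [-0.3, 0.0, 0.0]
gripper_width: 0.0615
```

Request:
play_rows(increments="0.4 0 0 0.010 0; 0.4 0 0 0.035 0; 0.4 0 0 0.065 0; 0.4 0 0 0.090 0; 0.4 0 0 0.100 0")

```text
time: 7.35
ee_pos: [0.568, 0.0557, 0.2483]
ee_rot: [0.69, -0.69, 0.153, -0.158]
contact_force: [-1.0, 1.0, -0.4]
gripper_width: 0.0617
```

Request:
play_rows(increments="0.25 0 -0.035 0 0; 0.25 0 -0.072 0 0; 0.25 -0.005 -0.110 0 0; 0.25 -0.010 -0.148 0 0; 0.25 -0.010 -0.186 0 0")

```text
time: 7.77
ee_pos: [0.5563, -0.1318, 0.2449]
ee_rot: [-0.69, 0.69, -0.155, 0.156]
contact_force: [0.7, -0.9, 0.5]
gripper_width: 0.055
```

Request:
play_rows(increments="0.25 0 -0.040 0 0; 0.25 -0.002 -0.080 0 0; 0.25 -0.005 -0.120 0 0; 0.25 -0.008 -0.160 0 0; 0.25 -0.010 -0.195 0 0")

```text
time: 8.18
ee_pos: [0.5464, -0.3278, 0.2446]
ee_rot: [-0.69, 0.69, -0.156, 0.156]
contact_force: [0.2, 0.1, -0.6]
gripper_width: 0.055
```

Request:
play_rows(increments="0.25 0 -0.005 -0.030 0; 0.25 0 -0.010 -0.065 0; 0.25 0 -0.010 -0.100 0; 0.25 0 -0.010 -0.135 0; 0.25 0 -0.010 -0.160 0")

```text
time: 8.6
ee_pos: [0.5464, -0.3349, 0.0815]
ee_rot: [0.69, -0.689, 0.156, -0.155]
contact_force: [0.8, -0.7, -0.8]
gripper_width: 0.055
```

```bash
python3 - <<'E'
from h import *
a=snap('scene','s3.png')['pixels'];b=snap('wrist','w3.png')['pixels']
o=r.get_obs();print(o['ee_pos'],o['gripper_width'])
cv2.imwrite('pics/z4.png',np.vstack([np.hstack([cv2.resize(a[220:400,150:390],(400,300)),cv2.resize(a[40:240,300:500],(300,300))]),cv2.copyMakeBorder(cv2.resize(b,(480,300)),0,0,0,220,0)]))
E
```

```text
[ 0.54572805 -0.33415101  0.0803237 ] 0.05503178221579963
```

View pics/z4.png

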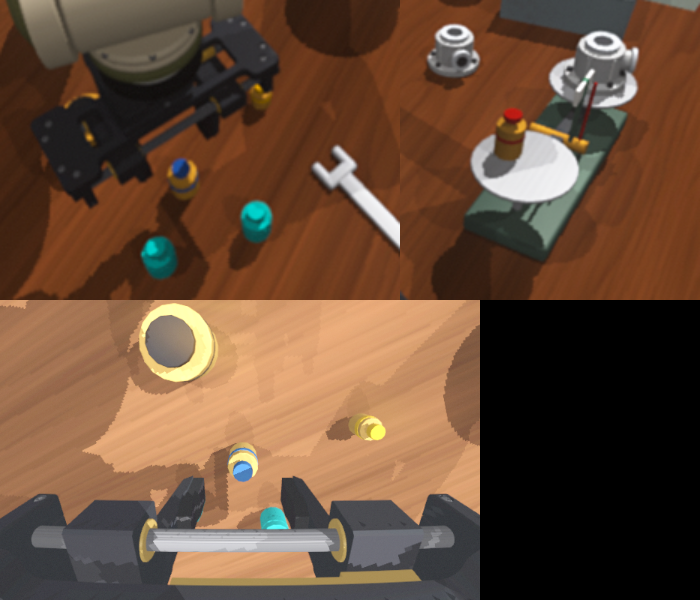

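The 500 g weight stands upright on the pan, at about (512,137) in the composite. The blue weight is centred between the open fingers and no neighbour is under them. Going down.

Request:
play_rows(increments="0.25 0.0015 -0.001 -0.030 0; 0.25 0.0015 -0.001 -0.055 0; 0.25 0.0015 -0.001 -0.068 0; 0.25 0.0015 -0.001 -0.073 0; 0.25 0.0015 -0.001 -0.073 0")

```text
time: 9.12
ee_pos: [0.5491, -0.3367, 0.0118]
ee_rot: [-0.69, 0.69, -0.155, 0.156]
contact_force: [0.3, 0.9, -0.1]
gripper_width: 0.0554
```

Request:
play_rows(increments="-0.6 0 0 0 0; -0.6 0 0 0 0; -0.6 0 0 0 0; -0.6 0 0 0 0; -0.6 0 0 0 0", grip_force=25)

```text
time: 9.53
ee_pos: [0.549, -0.3364, 0.0117]
ee_rot: [-0.69, 0.69, -0.155, 0.156]
contact_force: [0.2, 1.5, 4.4]
gripper_width: 0.0275
```

Request:
play_rows(increments="-0.6 0 0 0 0; -0.6 0 0 0 0; -0.6 0 0 0 0; -0.6 0 0 0.003 0; -0.6 0 0 0.010 0")

```text
time: 9.95
ee_pos: [0.5481, -0.3358, 0.02]
ee_rot: [0.69, -0.689, 0.156, -0.155]
contact_force: [0.3, -0.1, -2.5]
gripper_width: 0.0272
```

Request:
play_rows(increments="-0.6 0 0 0.030 0; -0.6 0 0 0.070 0; -0.6 0 0 0.110 0; -0.6 0 0 0.150 0; -0.6 0 0 0.183 0")

```text
time: 10.37
ee_pos: [0.5485, -0.3362, 0.2072]
ee_rot: [-0.689, 0.69, -0.155, 0.156]
contact_force: [0.7, -0.4, -1.9]
gripper_width: 0.0276
```

Request:
play_rows(increments="-0.6 0 0 0 0; -0.6 0 0 0 0")

```text
time: 10.53
ee_pos: [0.5488, -0.3364, 0.2055]
ee_rot: [-0.689, 0.69, -0.155, 0.157]
contact_force: [0.5, 0.3, -2.7]
gripper_width: 0.0273
```

Request:
play_rows(increments="-0.6 0.007 0.025 0 0; -0.6 0.016 0.060 0 0; -0.6 0.026 0.100 0 0; -0.6 0.036 0.138 0 0; -0.6 0.045 0.175 0 0")

```text
time: 10.95
ee_pos: [0.5931, -0.1592, 0.2015]
ee_rot: [0.69, -0.689, 0.157, -0.154]
contact_force: [0.8, -0.6, -0.9]
gripper_width: 0.0273
```

Request:
play_rows(increments="-0.6 0.010 0.038 0 0; -0.6 0.018 0.076 0 0; -0.6 0.025 0.112 0 0; -0.6 0.030 0.145 0 0; -0.6 0.032 0.170 0 0")

```text
time: 11.37
ee_pos: [0.625, 0.0116, 0.2013]
ee_rot: [0.69, -0.69, 0.157, -0.154]
contact_force: [0.8, -0.7, -2.3]
gripper_width: 0.0273
```

Request:
play_rows(increments="-0.6 0 0.010 0 0; -0.6 0 0.018 -0.010 0; -0.6 0 0.018 -0.030 0; -0.6 0 0.018 -0.045 0; -0.6 0 0.018 -0.050 0")

```text
time: 11.78
ee_pos: [0.6241, 0.0258, 0.1497]
ee_rot: [-0.689, 0.69, -0.158, 0.154]
contact_force: [0.0, 0.1, -2.4]
gripper_width: 0.0274
```

```bash
python3 - <<'E'
from h import *
a=snap('scene','s4.png')['pixels'];b=snap('side','d4.png')['pixels']
o=r.get_obs();print(o['ee_pos'],o['contact_force'])
cv2.imwrite('pics/z5.png',np.hstack([cv2.resize(a[60:220,320:480],(400,400),interpolation=2),cv2.resize(b[80:200,250:370],(400,400),interpolation=2)]))
E
```

```text
[0.62488702 0.02580197 0.15181941] [ 0.6851505   0.36383085 -1.70687804]
```

View pics/z5.png

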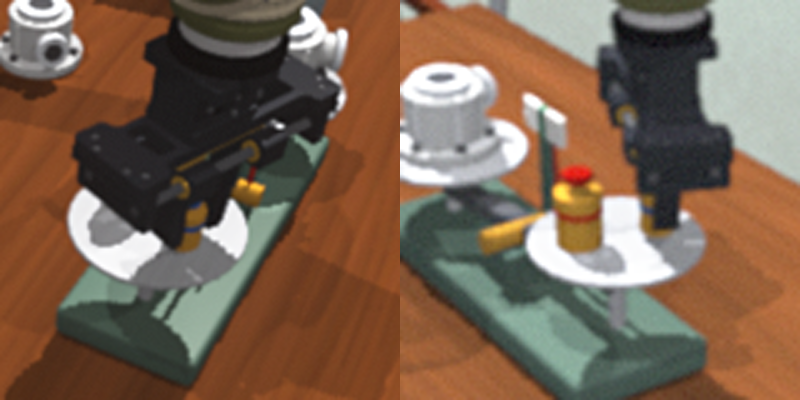

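The 200 g weight hangs upright a few mm above the pan, well clear of the 500 g weight. Lowering in small steps.

Request:
play_rows(increments="-0.6 0 0 -0.002 0; -0.6 0 0 -0.004 0; -0.6 0 0 -0.005 0; -0.6 0 0 -0.005 0; -0.6 0 0 -0.005 0")

```text
time: 12.3
ee_pos: [0.6257, 0.0267, 0.1491]
ee_rot: [0.69, -0.69, 0.155, -0.156]
contact_force: [0.0, 0.5, -2.3]
gripper_width: 0.0276
```

Request:
play_rows(increments="-0.6 0 0 -0.001 0; -0.6 0 0 -0.001 0; -0.6 0 0 -0.001 0")

```text
time: 12.55
ee_pos: [0.6257, 0.0267, 0.1478]
ee_rot: [0.69, -0.69, 0.156, -0.156]
contact_force: [1.1, -0.2, -1.2]
gripper_width: 0.027
```

Request:
play_rows(increments="-0.6 0 0 -0.001 0; -0.6 0 0 -0.002 0; -0.6 0 0 -0.002 0; -0.6 0 0 -0.002 0")

```text
time: 12.88
ee_pos: [0.6256, 0.0267, 0.1457]
ee_rot: [-0.69, 0.69, -0.156, 0.156]
contact_force: [-0.6, -0.7, -1.9]
gripper_width: 0.0277
```

Request:
play_rows(increments="-0.6 0 0 -0.001 0; -0.6 0 0 -0.001 0; -0.6 0 0 -0.001 0; -0.6 0 0 -0.001 0")

```text
time: 13.22
ee_pos: [0.6256, 0.0267, 0.1448]
ee_rot: [-0.69, 0.69, -0.156, 0.156]
contact_force: [0.1, 0.6, -1.8]
gripper_width: 0.0273
```

Request:
play_rows(increments="-0.6 0 0 -0.001 0; -0.6 0 0 -0.001 0; -0.6 0 0 -0.001 0; -0.6 0 0 -0.001 0")

```text
time: 13.55
ee_pos: [0.6256, 0.0267, 0.1437]
ee_rot: [-0.69, 0.69, -0.156, 0.156]
contact_force: [0.3, -0.7, -2.3]
gripper_width: 0.0272
```

Request:
play_rows(increments="-0.6 0 0 -0.001 0; -0.6 0 0 -0.001 0; -0.6 0 0 -0.001 0; -0.6 0 0 -0.001 0")

```text
time: 13.88
ee_pos: [0.6257, 0.0267, 0.1429]
ee_rot: [0.69, -0.69, 0.156, -0.156]
contact_force: [-1.0, 0.2, -0.3]
gripper_width: 0.0272
```

```bash
python3 - <<'E'
from h import *
b=snap('side','d5.png')['pixels'];a=snap('scene','s5.png')['pixels']
o=r.get_obs();print(o['ee_pos'],o['contact_force'])
cv2.imwrite('pics/z6.png',np.hstack([cv2.resize(a[60:220,320:480],(400,400),interpolation=2),cv2.resize(b[100:180,290:370],(400,400),interpolation=2)]))
E
```

```text
[0.62569599 0.02671066 0.14287678] [ 0.13544621  0.16056078 -0.41407735]
```

View pics/z6.png

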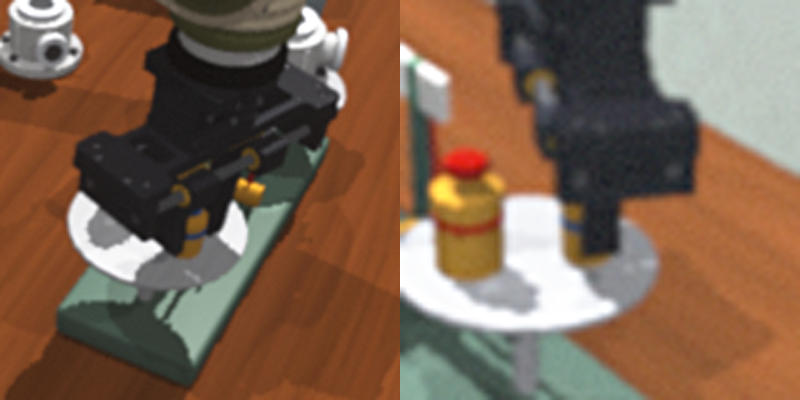

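The load is on the pan (force about 0). I'll follow the pan down towards level while still holding, so the release is gentle.

Request:
play_rows(increments="-0.6 0 0 -0.001 0; -0.6 0 0 -0.002 0; -0.6 0 0 -0.003 0; -0.6 0 0 -0.004 0; -0.6 0 0 -0.005 0")

```text
time: 14.4
ee_pos: [0.6257, 0.0267, 0.1376]
ee_rot: [0.69, -0.69, 0.156, -0.156]
contact_force: [-0.1, 0.1, -0.1]
gripper_width: 0.0271
```

Request:
play_rows(increments="-0.6 0 0 -0.001 0; -0.6 0 0 -0.002 0; -0.6 0 0 -0.003 0; -0.6 0 0 -0.004 0; -0.6 0 0 -0.005 0")

```text
time: 14.82
ee_pos: [0.6257, 0.0267, 0.1327]
ee_rot: [0.69, -0.69, 0.156, -0.156]
contact_force: [1.0, 0.4, -0.6]
gripper_width: 0.0274
```

Request:
play_rows(increments="-0.6 0 0 -0.001 0; -0.6 0 0 -0.002 0; -0.6 0 0 -0.003 0; -0.6 0 0 -0.004 0; -0.6 0 0 -0.005 0")

```text
time: 15.23
ee_pos: [0.6257, 0.0267, 0.1277]
ee_rot: [0.69, -0.69, 0.156, -0.156]
contact_force: [0.4, -0.2, 0.7]
gripper_width: 0.0272
```

Request:
play_rows(increments="-0.6 0 0 0 0; -0.6 0 0 0 0; -0.6 0 0 0 0; -0.6 0 0 0 0; -0.6 0 0 0 0")

```text
time: 15.65
ee_pos: [0.6256, 0.0267, 0.1278]
ee_rot: [-0.69, 0.69, -0.156, 0.156]
contact_force: [0.0, -0.9, 0.5]
gripper_width: 0.027
```

```bash
python3 - <<'E'
from h import *
b=snap('side','d6.png')['pixels'];a=snap('scene','s6.png')['pixels']
o=r.get_obs();print(o['ee_pos'],o['contact_force'])
cv2.imwrite('pics/z7.png',np.hstack([cv2.resize(a[60:220,320:480],(400,400),interpolation=2),cv2.resize(b[100:180,290:370],(400,400),interpolation=2)]))
E
```

```text
[0.62563543 0.02669081 0.12776745] [-0.29996636  0.09559771  0.58756395]
```

View pics/z7.png

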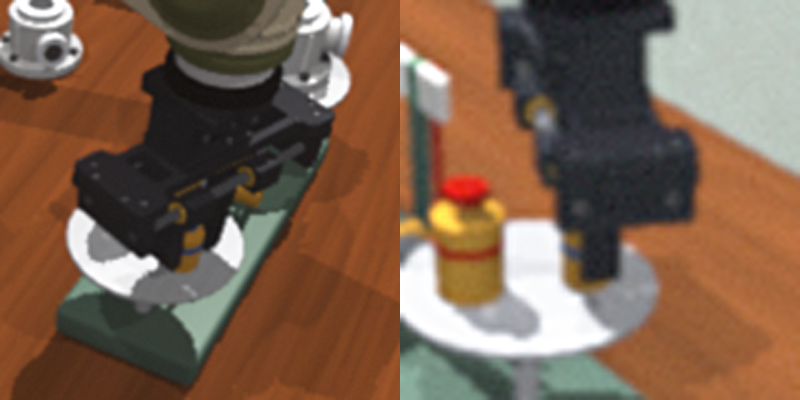

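Both weights are upright and the pan has sunk about 15 mm, with a force of about 0.6 N. Releasing.

Request:
play_rows(increments="0.1 0 0 0 0; 0.1 0 0 0 0; 0.1 0 0 0 0; 0.1 0 0 0 0; 0.1 0 0 0 0")

```text
time: 16.17
ee_pos: [0.6256, 0.0267, 0.1277]
ee_rot: [-0.69, 0.69, -0.156, 0.156]
contact_force: [-1.1, -0.9, -1.0]
gripper_width: 0.0485
```

Request:
play_rows(increments="0.1 0 0 0.005 0; 0.1 0 0 0.015 0; 0.1 0 0 0.035 0; 0.1 0 0 0.065 0; 0.1 0 0 0.095 0")

```text
time: 16.58
ee_pos: [0.6253, 0.0268, 0.2245]
ee_rot: [-0.69, 0.69, -0.156, 0.155]
contact_force: [0.0, -0.5, -0.2]
gripper_width: 0.0483
```

Request:
play_rows(increments="0.1 0 -0.020 0.030 0; 0.1 0 -0.050 0.050 0; 0.1 0 -0.085 0.060 0; 0.1 0 -0.120 0.060 0; 0.1 0 -0.150 0.060 0")

```text
time: 17.0
ee_pos: [0.6255, -0.1253, 0.2849]
ee_rot: [-0.689, 0.69, -0.155, 0.157]
contact_force: [1.0, 0.1, 0.1]
gripper_width: 0.0486
```

Request:
play_rows(increments="0.1 -0.020 -0.030 0 0; 0.1 -0.050 -0.050 0 0; 0.1 -0.080 -0.070 0 0; 0.1 -0.110 -0.080 0 0; 0.1 -0.130 -0.080 0 0")

```text
time: 17.42
ee_pos: [0.4933, -0.205, 0.2837]
ee_rot: [-0.689, 0.69, -0.156, 0.157]
contact_force: [0.5, 0.0, 0.5]
gripper_width: 0.0483
```

Request:
play_rows(increments="0.1 0 0 0 0; 0.1 0 0 0 0; 0.1 0 0 0 0; 0.1 0 0 0 0; 0.1 0 0 0 0")

```text
time: 17.83
ee_pos: [0.4964, -0.203, 0.2826]
ee_rot: [0.69, -0.69, 0.155, -0.155]
contact_force: [0.2, -1.3, -0.3]
gripper_width: 0.0483
```

Request:
play_rows(increments="0.1 0 0 0 0; 0.1 0 0 0 0; 0.1 0 0 0 0; 0.1 0 0 0 0; 0.1 0 0 0 0")

```text
time: 18.25
ee_pos: [0.4957, -0.2033, 0.2827]
ee_rot: [-0.69, 0.69, -0.156, 0.156]
contact_force: [-0.5, 0.6, 0.1]
gripper_width: 0.0485
```

Request:
play_rows(increments="0.1 0 0 0 0; 0.1 0 0 0 0; 0.1 0 0 0 0; 0.1 0 0 0 0; 0.1 0 0 0 0")

```text
time: 18.67
ee_pos: [0.4956, -0.2033, 0.2828]
ee_rot: [-0.69, 0.69, -0.156, 0.156]
contact_force: [0.1, -0.4, -0.0]
gripper_width: 0.0481
```

```bash
python3 - <<'E'
from h import *
b=snap('side','d7.png')['pixels'];a=snap('scene','s7.png')['pixels']
cv2.imwrite('pics/z8.png',np.hstack([cv2.resize(a[60:220,320:480],(400,400),interpolation=2),cv2.resize(b[80:200,240:360],(400,400),interpolation=2)]))
cv2.imwrite('pics/z9.png',a)
E
```

```text
(no output)
```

View pics/z8.png

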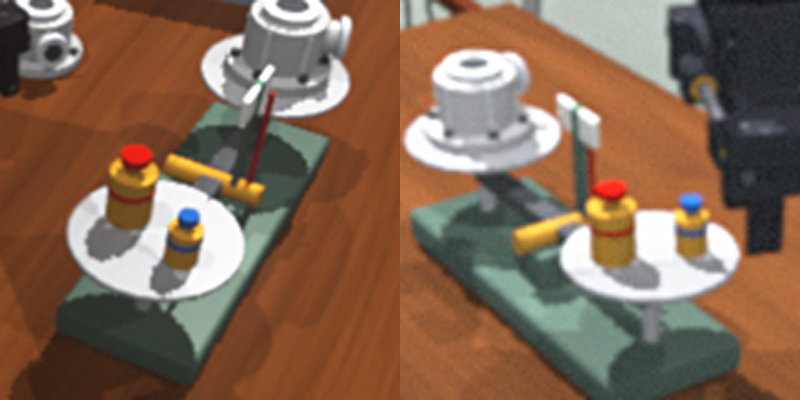

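View pics/z9.png

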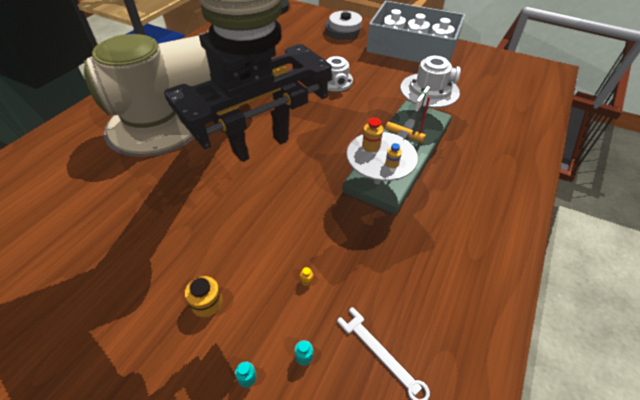

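Both weights stand upright, red at (373,125) and blue at (395,150) in the scene view. The pan has sunk. I'll wait a little more, then measure both pans' heights.

Request:
play_rows(increments="0.1 0 0 0 0; 0.1 0 0 0 0; 0.1 0 0 0 0; 0.1 0 0 0 0; 0.1 0 0 0 0")

```text
time: 19.18
ee_pos: [0.4956, -0.2033, 0.2828]
ee_rot: [0.69, -0.69, 0.156, -0.156]
contact_force: [-0.2, -0.1, 0.1]
gripper_width: 0.0483
```

Request:
play_rows(increments="0.1 0 0 0 0; 0.1 0 0 0 0; 0.1 0 0 0 0; 0.1 0 0 0 0; 0.1 0 0 0 0")

```text
time: 19.6
ee_pos: [0.4956, -0.2033, 0.2828]
ee_rot: [-0.69, 0.69, -0.156, 0.156]
contact_force: [-0.1, 1.2, 0.2]
gripper_width: 0.0483
```

```bash
python3 - <<'E'
from h import *
S=snap('scene','s8.png');D=snap('side','d8.png')
a=S['pixels'].copy();b=D['pixels'].copy()
print(np.abs(S['pixels'].astype(int)-load('s7.png')['pixels'])[80:190,330:470].mean())
def circ(x,y,z,rad,col):
    for im,c in((a,S),(b,D)):
        P=np.array([proj(c,[x+rad*np.cos(t),y+rad*np.sin(t),z])*16 for t in np.linspace(0,6.3,60)]).astype(np.int32)
        cv2.polylines(im,[P],True,col,1,cv2.LINE_AA,4)
circ(.596,.0415,.115,.07,(0,0,255)); 
from scipy.optimize import minimize
circ(.611,.321,.115,.07,(0,0,255))
z=lambda i,y0,y1,x0,x1:cv2.resize(i[y0:y1,x0:x1],(400,300),interpolation=cv2.INTER_CUBIC)
cv2.imwrite('pics/z10.png',np.vstack([np.hstack([z(a,70,190,320,480),z(b,90,195,230,370)]),np.hstack([z(S['pixels'],75,120,390,450),z(D['pixels'],100,145,270,330)])]))
E
```

```text
0.804978354978355
```

View pics/z10.png

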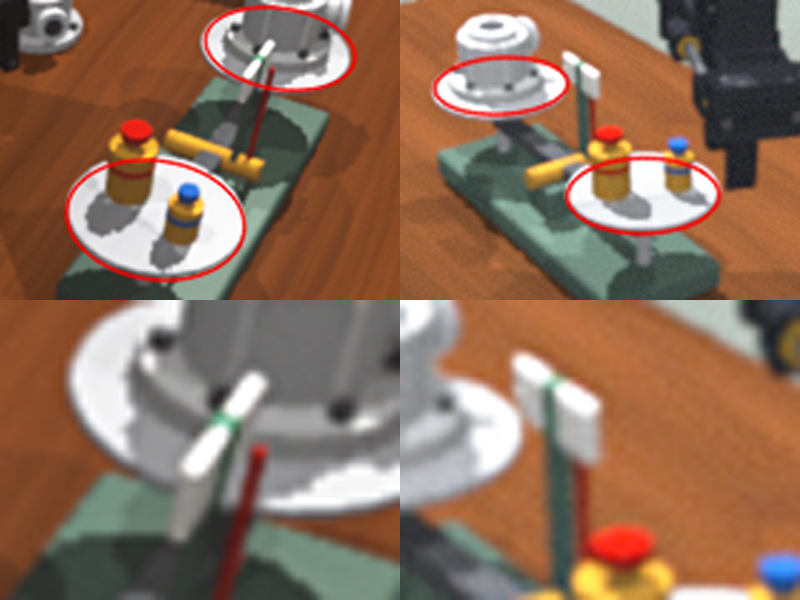

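```bash
cat > f.py <<'E'
from h import *
from scipy.optimize import least_squares
def edges(c,cen,rmax,a0,a1,rmin=8):
    # outermost white pixel along rays from cen in image (angles deg, image down +), subpixel at half level
    g=cv2.cvtColor(c['pixels'],cv2.COLOR_BGR2HSV).astype(float)
    s=g[...,2]*(1-g[...,1]/255)   # whiteness
    out=[]
    for t in np.radians(np.arange(a0,a1,3)):
        rr=np.arange(rmax,rmin,-.25)
        v=cv2.remap(s.astype(np.float32),(cen[0]+rr*np.cos(t)).astype(np.float32)[None],(cen[1]+rr*np.sin(t)).astype(np.float32)[None],1)[0]
        i=np.argmax(v>110)
        if v[i]>110: out.append((cen[0]+rr[i]*np.cos(t),cen[1]+rr[i]*np.sin(t)))
    return np.array(out)
def fit(S,D,eS,eD,x0):
    def res(p):
        o=[]
        for c,e in((S,eS),(D,eD)):
            for u,v in e:
                q=atz(c,u,v,p[2]); o.append((np.hypot(q[0]-p[0],q[1]-p[1])-.07)*1000)
        return o
    s=least_squares(res,x0,loss='soft_l1'); return s.x.round(4),np.median(np.abs(res(s.x))).round(2)
for a,b in(('scene0.png','side0.png'),('s8.png','d8.png')):
    S=load(a);D=load(b)
    dy=0 if a[1]=='c' else 4
    w=fit(S,D,edges(S,(383,150+dy),45,0,180),edges(D,(315,152+dy+1),34,0,180),[.596,.041,.12])
    h=fit(S,D,edges(S,(431,92-dy),35,60,185),edges(D,(265,125-dy),30,0,190),[.61,.32,.11])
    print(a,'weights pan',w,'housing pan',h)
E
python3 f.py
```

```text
scene0.png weights pan (array([0.6023, 0.0767, 0.0674]), np.float64(11.55)) housing pan (array([0.6071, 0.3233, 0.0959]), np.float64(1.65))
s8.png weights pan (array([0.5993, 0.08  , 0.0668]), np.float64(10.53)) housing pan (array([0.6128, 0.3656, 0.0587]), np.float64(19.61))
```

```bash
cat > f2.py <<'E'
from h import *
from scipy.optimize import least_squares
def edges(c,p,lo,hi,w=7):
    g=cv2.cvtColor(c['pixels'],cv2.COLOR_BGR2HSV).astype(np.float32); s=g[...,2]*(1-g[...,1]/255)
    cen=proj(c,p);out=[]
    for t in np.arange(0,2*np.pi,.04):
        q=proj(c,[p[0]+.07*np.cos(t),p[1]+.07*np.sin(t),p[2]]);d=q-cen;L=np.hypot(*d);d/=L
        ang=np.degrees(np.arctan2(d[1],d[0]))%360
        if not lo<=ang<=hi: continue
        k=np.arange(-w,w+.01,.25);P=q+k[:,None]*d
        v=cv2.remap(s,P[:,0].astype(np.float32)[None],P[:,1].astype(np.float32)[None],1)[0]
        gr=v[:-4]-v[4:];i=np.argmax(gr)
        if gr[i]>25: out.append(P[i+2])
    return np.array(out)
def fit(S,D,x,ls,ld):
    x=np.array(x)
    for w in (7,4,3):
        E=[(S,edges(S,x,*ls,w)),(D,edges(D,x,*ld,w))]
        def res(p): return np.concatenate([[(np.hypot(*(atz(c,u,v,p[2])[:2]-p[:2]))-.07)*1000 for u,v in e] for c,e in E])
        x=least_squares(res,x,loss='soft_l1').x
    return x.round(4),np.median(np.abs(res(x))).round(2),len(E[0][1]),len(E[1][1])
for a,b,zw,zh in(('scene0.png','side0.png',.132,.098),('s7.png','d7.png',.115,.115),('s8.png','d8.png',.115,.115),('s8.png','d8.png',.111,.119)):
    S=load(a);D=load(b)
    print(a,'W',*fit(S,D,[.596,.0415,zw],(0,180),(0,180)),'H',*fit(S,D,[.609,.321,zh],(20,200),(10,200)))
E
python3 f2.py
```

```text
scene0.png W [0.5946 0.0424 0.1328] 0.96 80 79 H [0.607  0.3207 0.0991] 0.87 70 80
s7.png W [0.595  0.0424 0.12  ] 0.65 80 79 H [0.6068 0.3215 0.1117] 0.87 72 85
s8.png W [0.595  0.0422 0.1201] 0.66 80 79 H [0.6068 0.3215 0.1117] 0.94 72 85
s8.png W [0.595  0.0422 0.1202] 0.71 80 79 H [0.6068 0.3216 0.1116] 0.88 72 85
```

The fitted pan heights disagree: weights' pan 0.120, housing's pan 0.112. That would be a tilt of about -0.03 rad rather than level, so I'll check against the pointer independently.

```bash
cat > p.py <<'E'
from h import *
bd=np.array([.0120,.2785,0]);bd/=np.linalg.norm(bd);n=np.array([bd[1],-bd[0],0])
def ptr(f,off):
    c=load(f);h=cv2.cvtColor(c['pixels'],cv2.COLOR_BGR2HSV).astype(int)
    m=((h[...,0]<6)|(h[...,0]>172))&(h[...,1]>165)&(h[...,2]>60);m[:,:405]=0;m[:,440:]=0;m[:80]=0;m[135:]=0
    h0=h
    Y,X=np.nonzero(m);P=[]
    for u,v in zip(X,Y):
        o,d=ray(c,u,v);q0=np.array([.601,.182,0])+n*off
        q=o+d*((q0-o)@n)/(d@n);P.append([(q-q0)@bd,q[2]])
    P=np.array(P)
    k=(P[:,1]>.09)&(P[:,1]<.2)
    s=np.polyfit(P[k,1],P[k,0],1);return len(P),k.sum(),s.round(4),P[:,1].min().round(3),P[:,1].max().round(3)
for off in(0,.01,.02):
    for f in('scene0.png','s6.png','s7.png','s8.png'):print(off,f,*ptr(f,off))
E
python3 p.py
python3 - <<'E'
from h import *
z=lambda f:cv2.resize(load(f)['pixels'][80:140,385:445],(390,390),interpolation=cv2.INTER_CUBIC)
cv2.imwrite('pics/z11.png',np.hstack([z('scene0.png'),z('s8.png')]))
E
```

```text
Traceback (most recent call last):
  File "p.py", line 15, in <module>
    for f in('scene0.png','s6.png','s7.png','s8.png'):print(off,f,*ptr(f,off))
                                                                   ~~~^^^^^^^
  File "p.py", line 13, in ptr
    s=np.polyfit(P[k,1],P[k,0],1);return len(P),k.sum(),s.round(4),P[:,1].min().round(3),P[:,1].max().round(3)
TypeError: expected non-empty vector for x
```

View pics/z11.png

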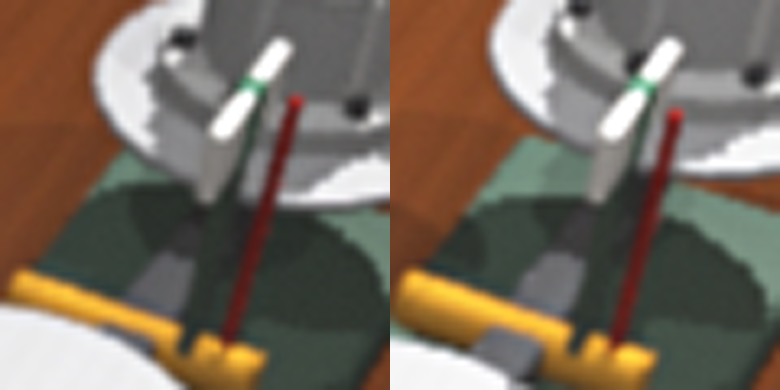

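```bash
python3 - <<'E'
from h import *
bd=np.array([.0120,.2785,0]);bd/=np.linalg.norm(bd);n=np.array([bd[1],-bd[0],0])
c=load('s8.png')
def q(u,v,off):
    o,d=ray(c,u,v);q0=np.array([.601,.182,0])+n*off;p=o+d*((q0-o)@n)/(d@n);return np.array([(p-q0)@bd,p[2]])
for off in(0,.015,.03):
    for nm,t,b in(('start',(430.5,95.4),(420.4,133)),('now',(428.8,97.7),(419.9,133.8))):
        T=q(*t,off);B=q(*b,off);print(off,nm,T.round(4),B.round(4),'angle',np.arctan2(*(T-B)).round(3))
    # predicted tip for tilt values given base point
    g=q(250/6.5+385,85/6.5+80,off);print('green',g)
E
```

```text
0 start [0.1695 0.0767] [ 0.1656 -0.0398] angle 0.033
0 now [0.1568 0.0774] [ 0.1619 -0.04  ] angle -0.044
green [0.08830202 0.12929314]
0.015 start [0.0975 0.123 ] [0.0939 0.0162] angle 0.033
0.015 now [0.0858 0.1236] [0.0906 0.016 ] angle -0.044
green [0.02304601 0.17125319]
0.03 start [0.0255 0.1693] [0.0223 0.0721] angle 0.033
0.03 now [0.0149 0.1699] [0.0192 0.072 ] angle -0.044
green [-0.04221     0.21321324]
```

Both measures say the beam rests a little short of level (about -0.03 rad). I'll wait longer and look closely with the wrist camera from a safe height, to see whether anything touches the balance.

Request:
play_rows(increments="0.1 0 0.005 0.030 0; 0.1 0 0.030 0.060 0; 0.1 0 0.065 0.070 0; 0.1 0 0.100 0.070 0; 0.1 0 0.135 0.070 0")

```text
time: 20.12
ee_pos: [0.4955, -0.0671, 0.3535]
ee_rot: [-0.69, 0.69, -0.155, 0.157]
contact_force: [0.7, 0.6, -0.7]
gripper_width: 0.048
```

Request:
play_rows(increments="0.1 0 0.035 0 0; 0.1 0 0.070 0 0; 0.1 0 0.100 0 0; 0.1 0 0.130 0 0; 0.1 0 0.150 0 0")

```text
time: 20.53
ee_pos: [0.4952, 0.0841, 0.353]
ee_rot: [0.69, -0.69, 0.155, -0.155]
contact_force: [-0.9, -0.2, -0.1]
gripper_width: 0.0487
```

Request:
play_rows(increments="0.1 0 0 0 0; 0.1 0 0 0 0; 0.1 0 0 0 0; 0.1 0 0 0 0; 0.1 0 0 0 0")

```text
time: 20.95
ee_pos: [0.4958, 0.0807, 0.3527]
ee_rot: [-0.69, 0.69, -0.156, 0.156]
contact_force: [0.3, 0.0, 0.4]
gripper_width: 0.0487
```

```bash
python3 - <<'E'
from h import *
b=snap('wrist','w9.png');a=snap('side','d9.png')['pixels']
print(proj(b,[.595,.042,.115]),proj(b,[.607,.321,.115]),proj(b,[.601,.182,.17]))
E
```

```text
[328.70267486 233.94555758] [526.13406593 156.84398319] [440.11717251 211.9243714 ]
```

View pics/w9.png

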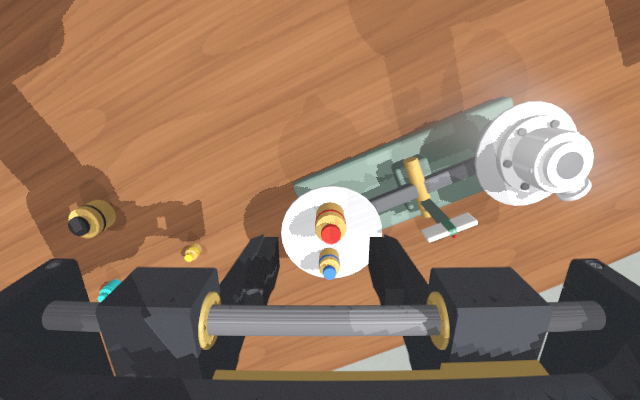

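```bash
cat >> f2.py <<'E'
print('wrist+side at 21 s')
W=load('w9.png');D=load('d9.png')
print('W',*fit(W,D,[.595,.042,.118],(140,360),(0,180)),'H',*fit(W,D,[.607,.321,.114],(100,300),(10,200)))
im=W['pixels'];z=lambda y0,y1,x0,x1:cv2.resize(im[y0:y1,x0:x1],(400,300),interpolation=2)
cv2.imwrite('pics/z12.png',np.hstack([z(90,210,470,630),z(185,290,260,400)]));cv2.imwrite('pics/z13.png',z(150,255,360,500))
E
python3 f2.py | tail -2
```

```text
wrist+side at 21 s
W [0.5968 0.045  0.117 ] 0.61 97 79 H [0.6092 0.3261 0.1091] 0.69 89 84
```

View pics/z12.png

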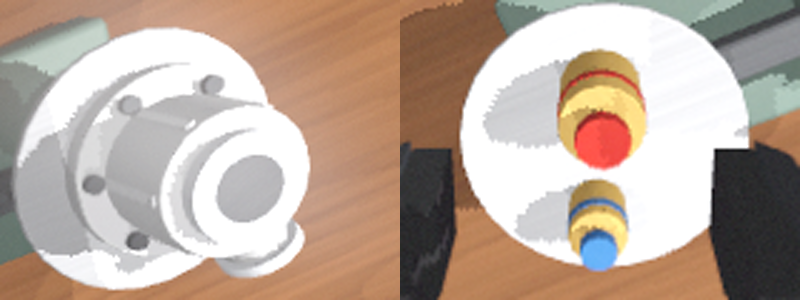

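View pics/z13.png

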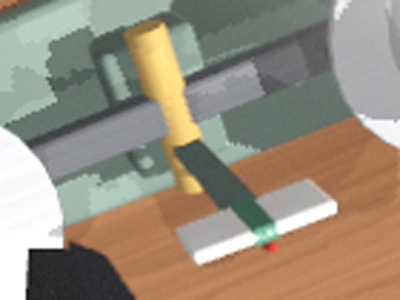

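```bash
cat > f3.py <<'E'
exec(open('f2.py').read().split("for a,b,zw,zh")[0])
for f in('side0.png','d5.png','d6.png','d7.png','d8.png','d9.png'):
    D=load(f);o=[]
    for xy,lim in(((.595,.0424),(0,180)),((.607,.321),(20,200))):
        x=np.array([*xy,.115])
        for w in(8,4,3):
            e=edges(D,x,*lim,w)
            x[2]=least_squares(lambda z:[(np.hypot(*(atz(D,u,v,z[0])[:2]-np.array(xy)))-.07)*1000 for u,v in e],[x[2]],loss='soft_l1').x[0]
        o.append(x[2].round(4))
    print(f,o)
E
python3 f3.py
```

```text
side0.png [np.float64(0.1321), np.float64(0.0989)]
d5.png [np.float64(0.1314), np.float64(0.0997)]
d6.png [np.float64(0.1165), np.float64(0.1139)]
d7.png [np.float64(0.1197), np.float64(0.1117)]
d8.png [np.float64(0.1196), np.float64(0.1116)]
d9.png [np.float64(0.119), np.float64(0.1119)]
```

The pans are steady at 0.119 and 0.112. When released from nearly level (0.1165) the beam moved back there, so this is a real equilibrium worth about 16 g, not friction. I'll move clear, wait and re-measure once.

Request:
play_rows(increments="0.1 0 -0.035 0 0; 0.1 0 -0.070 0 0; 0.1 0 -0.105 0 0; 0.1 0 -0.140 0 0; 0.1 0 -0.170 0 0")

```text
time: 21.47
ee_pos: [0.4953, -0.0907, 0.3528]
ee_rot: [-0.69, 0.69, -0.156, 0.156]
contact_force: [0.4, 0.5, -0.5]
gripper_width: 0.0483
```

Request:
play_rows(increments="0.1 -0.010 -0.035 0 0; 0.1 -0.030 -0.070 0 0; 0.1 -0.050 -0.100 0 0; 0.1 -0.060 -0.120 0 0; 0.1 -0.060 -0.120 0 0")

```text
time: 21.88
ee_pos: [0.4339, -0.2117, 0.3526]
ee_rot: [-0.689, 0.69, -0.158, 0.157]
contact_force: [0.4, 0.6, 0.0]
gripper_width: 0.0484
```

Request:
play_rows(increments="0.1 0 0 0 0; 0.1 0 0 0 0; 0.1 0 0 0 0; 0.1 0 0 0 0; 0.1 0 0 0 0")

```text
time: 22.3
ee_pos: [0.436, -0.2076, 0.3527]
ee_rot: [0.69, -0.69, 0.155, -0.155]
contact_force: [0.3, -0.2, 0.4]
gripper_width: 0.0488
```

Request:
play_rows(increments="0.1 0 0 0 0; 0.1 0 0 0 0; 0.1 0 0 0 0; 0.1 0 0 0 0; 0.1 0 0 0 0")

```text
time: 22.72
ee_pos: [0.4357, -0.2083, 0.3527]
ee_rot: [-0.69, 0.69, -0.156, 0.156]
contact_force: [-0.4, 0.2, -0.2]
gripper_width: 0.0487
```

Request:
play_rows(increments="0.1 0 0 0 0; 0.1 0 0 0 0; 0.1 0 0 0 0; 0.1 0 0 0 0; 0.1 0 0 0 0")

```text
time: 23.13
ee_pos: [0.4356, -0.2083, 0.3527]
ee_rot: [0.69, -0.69, 0.156, -0.156]
contact_force: [0.6, 0.6, 1.0]
gripper_width: 0.0482
```

Request:
play_rows(increments="0.1 0 0 0 0; 0.1 0 0 0 0; 0.1 0 0 0 0; 0.1 0 0 0 0; 0.1 0 0 0 0")

```text
time: 23.55
ee_pos: [0.4356, -0.2083, 0.3527]
ee_rot: [0.69, -0.69, 0.156, -0.156]
contact_force: [-0.6, 0.3, -0.2]
gripper_width: 0.0485
```

```bash
python3 - <<'E'
from h import *
snap('side','d10.png');snap('scene','s10.png')
o=r.get_obs();print(o['time'],o['contact_force'])
E
sed -i "s/'d9.png')/'d9.png','d10.png')/" f3.py; python3 f3.py|tail -2
```

```text
23.65 [-0.24143101  0.64314444  0.53319875]
d9.png [np.float64(0.119), np.float64(0.1119)]
d10.png [np.float64(0.1196), np.float64(0.1116)]
```

View pics/s10.png

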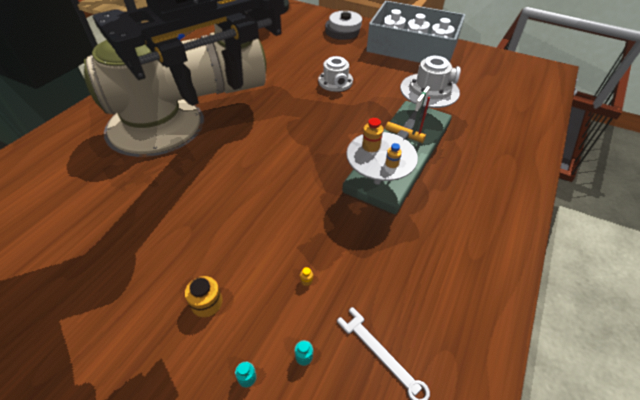

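The scene is stable: both weights upright on the pan (red (374,124), blue (395,149)), the other weights and look-alikes untouched, arm clear. No other permitted move would bring it closer to level, so I'm handing in.

```bash
python3 -c "
from bench import r
print(r.close_job())"
```

```text
the job is handed in; nothing more can be done
None
```

Both weights are on the pan as asked, but my checks put the beam slightly off level. I stood the 500 g weight (red cap) and then the 200 g weight (blue cap) upright on the empty pan, backed the arm off and handed the job in at about 24 s.

- **What went well:** the last pictures show both weights upright and at rest. The 100 g and 1 kg weights, the turquoise look-alikes and the spare housing were not moved. Nothing fell, and the force readings between moves stayed below about 6 N.
- **What disagreed:** the beam left its stop and settled, but not exactly level. The weights' pan rests at about 0.119 m and the housing's pan at 0.112 m, where level would be 0.115 m for both.
- **How far off:** that is a tilt of about −0.03 rad, with the housing side about 16 g heavier. A rougher reading of the pointer gave about −0.04 rad.
- **Likely cause:** I saw nothing touching the balance. The pans stayed within measuring error from about 2.5 s after release until hand-in. I put the offset down to the unknown exact masses and had no permitted way to correct it, so whether it counts as level depends on the tolerance used.

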